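Wedge the flattening press open

TASK

Three hardwood wedges lie about the bench: take the one whose width fits the channel in the front of the flattening press (one is too slack, one too wide), slide it along the bench, thin end first, into the channel and under the front edge of the hinged board until that edge just lifts off its base, about 5 mm clear, so that the template inside could be drawn out. Finish still holding the wedge there in the gripper: the wedge alone, flat on the bench, carries the board, so do not lift or lean on the board with the gripper at any time, and leave everything else where it lies.

Things in the scene. Friction and masses are not known exactly. Their poses are not given: they have to be found in the camera images.
- press: Flattening press, fixed: dark wooden base 225 mm (x) by 200 mm (y), 12 mm high, with a pale hinged board on top. Origin: centre of the base on the bench; x points from the open front to the hinge at the back. A channel along x in the middle is 44 mm wide, open at the front (x = -112.5), floor = the bench, closed at x = +12.5. The board's front edge lies 27 mm behind the base's front.
- mouth (a point): Point on the bench in the middle of the channel, straight below the front edge of the lowered board (x = -85.5 on the press). Its axes are those of the press.
- board: Pale wooden board of the press with two dark iron straps, 196 mm square, 26 mm thick, about 0.9 kg (varies by a fifth), free on its hinge with no spring: it lies on the base (underside 12 mm above the bench) by its own weight. Origin: middle of its lower front edge, x towards the hinge.
- lip (a point): Middle of the lower front edge of the board, 198 mm from the hinge. 12 mm above the bench when the board rests on its base; its height less 12 mm is the lift.
- wedge_mid: The middle-sized dark hardwood wedge, 36 mm wide, 130 mm long. Origin: centre of its flat underside; x points to the thin end, z up. The top is level, 28 mm high, from the heel end (x = -65) to x = -25, then slopes straight down to 4 mm at the thin end (x = +65). It fits the 44 mm channel. About 75 g.
- wedge_mid_tip (a point): Middle of the thin end of the middle-sized wedge, on its underside.
- wedge_mid_heel (a point): Centre of the level heel part of the middle-sized wedge, 45 mm behind the wedge's centre (x = -45), 14 mm above its underside: the place to grip, across the 36 mm width.
- wedge_narrow: The narrow dark hardwood wedge, 20 mm wide, 130 mm long. Origin: centre of its flat underside; x points to the thin end, z up. The top is level, 28 mm high, from the heel end (x = -65) to x = -25, then slopes straight down to 4 mm at the thin end (x = +65). Too slack for the channel.
- wedge_wide: The wide dark hardwood wedge, 54 mm wide, 130 mm long. Origin: centre of its flat underside; x points to the thin end, z up. The top is level, 28 mm high, from the heel end (x = -65) to x = -25, then slopes straight down to 4 mm at the thin end (x = +65). Does not enter the channel.
- pad: Bystander: turned dark wooden pad, 70 mm across, 30 mm high. Origin: centre of its underside.
- chisel: Bystander: short chisel with a square pale handle and brass collar, 153 mm long, lying along its x, 22 mm high. Origin: on the bench at the end of its handle.
- mallet: Bystander: wooden mallet lying down, 210 mm long with a 60 x 110 x 60 mm head at its +x end. Origin: on the bench below the end of its handle.
- dish: Bystander: white ceramic dish, 90 mm across, 35 mm high. Origin: centre of its underside.
- brush: Bystander: flat brush, 180 mm long, lying along its x, about 20 mm high. Origin: centre of its underside.
- weight: Bystander: brass knob weight, 50 mm across, 50 mm high. Origin: centre of its underside.
Not all that is in view belongs to the job. What is shaped like the wedge_mid but orange or red is not meant.

How it is judged:
On the way:
1. the thin end of the middle-sized wedge, flat on the bench, is in the channel under the board's edge while the board still rests on its base (y of wedge_mid_tip in the frame of mouth between -0.012 and 0.012 m and angle between the x axis of wedge_mid and the x axis of press, either way round below 0.2 rad and height (world z) of wedge_mid between -0.003 and 0.004 m and angle between wedge_mid's own z axis and vertical below 0.08 rad and x of wedge_mid_tip in the frame of mouth above 0.003 m and height (world z) of lip below 0.0135 m), for 0.04 s.
At the end, for the whole second after the job is handed in: Middle wedge flat on the bench (4 mm, 0.08 rad) in the channel (within 12 mm, 0.2 rad), tip 25 mm or more under the board; board edge 2 to 8.5 mm off its base, still, borne by the wedge (over 1 N), robot off the board; fingers hold the wedge (over 1 N); all else within 20 mm of its start (y of wedge_mid_tip in the frame of mouth between -0.012 and 0.012 m and angle between the x axis of wedge_mid and the x axis of press, either way round below 0.2 rad and height (world z) of wedge_mid between -0.003 and 0.004 m and angle between wedge_mid's own z axis and vertical below 0.08 rad and x of wedge_mid_tip in the frame of mouth above 0.025 m and height (world z) of lip between 0.014 and 0.0205 m and contact force between wedge_mid and board above 1 N and contact force between the fingers and wedge_mid above 1 N and contact force between each of the arm, the fingers and board below 0.5 N and linear speed of wedge_mid below 0.01 m/s and angular speed of board below 0.05 rad/s and distance of each of pad, chisel, mallet, dish, brush, weight, wedge_narrow, wedge_wide from where it was at the start of the episode below 0.02 m); the arm keeps its last pose, push and grip.
It fails at once if the gripper or arm lifts or leans on the board (over 4 N) (contact force between any of the fingers, the arm and board above 4 N).
It fails at once if another wedge or a bystander is moved more than 20 mm (distance of any of pad, chisel, mallet, dish, brush, weight, wedge_narrow, wedge_wide from where it was at the start of the episode above 0.02 m).
It also fails if it takes over 45 s, if anything falls off the work surface, if the arm or the gripper's body presses on something with over 40 N, if the wrist force passes 120 N, or if a joint passes its speed limit or range.

ROBOT

A 7-joint arm with a two-finger parallel gripper is mounted at the origin on the work surface. World frame = base frame: x ahead of the robot, y to its left, z up, the work surface at z = 0. Lengths are in m, angles in rad, forces in N, time in s.
With the tool pointing down it reaches from about 0.4 to 0.85 m from the base axis. Payload 10.4 kg.
Tool frame: the origin (TCP) lies on the mounting face of the last link; the fingertips stand r.tips_ahead ahead of it and the grasp point (between the pads) lies 164 mm ahead of it (r.tips_ahead is the distance from the TCP to the fingertips, in m); z points along the fingers, y is the line along which they close (so a half turn about z gives the same grasp; the last joint's range is limited). The gripper opens to 87 mm and grips with 3 to 60 N. Pads are 19 mm wide; open, the fingers measure 117 mm over their backs; the gripper's body (75 mm by 190 mm) begins 51 mm behind the grasp point.
Start: joints at [-1.298, 0.332, -0.065, 1.46, 0.022, 1.35, -0.088], TCP at [0.182, 0.598, 0.405] pointing down, gripper open.
Joint ranges: [-2.6, 2.6], [-0.5, 2.12], [-1.47, 1.34], [0.16, 2.42], [-1.27, 4.41], [0.06, 2.06], [-2.6, 2.6]. Speed limits (rad/s): [2.22, 2.22, 2.79, 2.79, 3.14, 3.14, 3.14].

INTERFACE

Orientations are given as a unit quaternion [x, y, z, w].
In Python, from bench import telemetry, imaging, job, r gives the robot as it stands.
- The arm moves only by the tool move_arm, never from a script. Its argument "steps" is a list of rows, each an object of numbers: "dx", "dy", "dz": the shift along the tool's x, y, z in cm; "spin": the turn about the tool's z in rad. In form: [{"dx": .., "dy": .., "dz": .., "spin": ..}, ...]. A call has 1 to 12 rows; each row shifts and turns the commanded pose from where the row before left it, along the tool's axes as they then stand; what a row does not reach is not made up. A row lasts 1/10 s, in which the tool goes at most 50 mm and 8.59 degrees, less where a joint would pass 70% of its speed; a pose out of reach is approached as far as the arm can. A call with a gripper value outside its range is refused whole. "claw" is the finger opening in cm, from 0 to 8.7, set as the call begins (left out, the last holds). The fingers move at their own pace and stop on an object; "squeeze" is the grip in N (left out, the last holds). Time passes only in rows, so rows that do not move let the fingers close. It gives the time, the measured TCP pose, the force, the opening and the grip force at its end, in the units of the state.
- telemetry.read_state(): the state, without advancing time (a new reading comes with each control period).
- imaging.camera(name): name is "scene" or "top" or "wrist"; returns a dict with "img" (384x512x3 uint8, red, green, blue), "camera_matrix" (3x3 intrinsics, pixels), "D" ([k1, k2, p1, p2, k3] as OpenCV has them; the pictures are not rectified), "R" (3x3) and "t" (3): a world point X has camera coordinates R X + t. Camera axes: x right, y down, z forward; pixel columns grow to the right and rows downward; lengths in m; the calibration is good to about 2 mm. A picture is of the moment at which its call begins. There is no depth.
- job.close_job(): hands the job in; it is judged then, once.
The state is a dict: "time": time; "joint_positions": joint angles; "joint_vel": joint speeds; "joint_torque": joint torques, N m; "ee_pos": TCP position; "eef_rot": TCP orientation; "ft_force": force on the tool from outside, world axes, zero at the start; "torque": the same for the moment, N m; "width": finger opening in m; "grip_force": force on a finger pad.
Only numpy, scipy, OpenCV 4.12 (cv2) and the standard library are available. Lean on these libraries where they do the work, as an engineer would, in place of code of your own. Each camera call takes 0.05 s, during which the arm holds its last target. There are 200 camera calls.

## Working session

There is one attempt and no reset: what is moved stays moved. The work goes in short steps, Python scripts to look and compute and a tool call to move; the robot and the scene stay as the last step left them, time stands still between calls to the robot, and variables do not carry over. Pictures are saved under pics/ and viewed, at most 10 in all, crops included, and the job is handed in when it is done.

Besides the shell and the picture viewer there is one more tool, called after "Emit:" by a JSON object that holds its "api" and its "payload". move_arm: Moves the arm, as the interface text tells. Its arguments: {"type":"object","properties":{"steps":{"type":"array","items":{"type":"object","properties":{"dx":{"type":"number"},"dy":{"type":"number"},"dz":{"type":"number"},"spin":{"type":"number"}}}},"claw":{"type":"number"},"squeeze":{"type":"number"}},"required":["steps"]}

```bash
mkdir -p pics; cat > h.py <<'E'
import numpy as np, cv2
from bench import telemetry, imaging, job, r
def ray(c,uv):
    p=cv2.undistortPoints(np.array([[uv]],float),np.array(c["camera_matrix"]),np.array(c["D"]))[0,0]
    R=np.array(c["R"]);t=np.array(c["t"])
    return -R.T@t, R.T@np.array([p[0],p[1],1])
def plane(c,uv,z):
    o,d=ray(c,uv); return o+d*(z-o[2])/d[2]
def save(c,n): cv2.imwrite(n,c["img"][:,:,::-1])
E
python3 - <<'E'
from h import *
import pickle
for n in("top","scene"):
    c=imaging.camera(n); pickle.dump(c,open(n+".pkl","wb")); save(c,f"pics/{n}.png")
    print(n,-np.array(c["R"]).T@c["t"])
s=telemetry.read_state();print(s,r.tips_ahead)
E
```

```text
top [0.37203555 0.02945121 1.34498244]
scene [ 1.04663541 -0.69030185  0.89989834]
{'time': 0.1, 'joint_positions': array([-1.29760098,  0.3327912 , -0.06467452,  1.4608444 ,  0.0216359 ,
        1.34988106, -0.08851673]), 'joint_vel': array([ 1.98486582e-03, -1.35147602e-03, -7.99119185e-04, -2.28482717e-03,
        1.44084240e-05,  9.00271449e-05,  4.76340081e-04]), 'joint_torque': array([ 9.83115169e-04, -6.24544144e+01,  2.43583275e-02, -3.90712881e+01,
       -6.14077086e-02,  3.67215404e-02,  7.74082332e-05]), 'ee_pos': array([0.18216788, 0.59774803, 0.40405039]), 'eef_rot': array([ 1.47365977e-01,  9.89081843e-01, -6.12592845e-04, -4.17817642e-05]), 'ft_force': array([-0.84161595,  0.01987244, -0.48928414]), 'torque': array([ 0.01478655, -0.07293012, -0.02322547]), 'grip_force': 0.0, 'width': 0.08714270143632614} 0.1822
```

View pics/top.png

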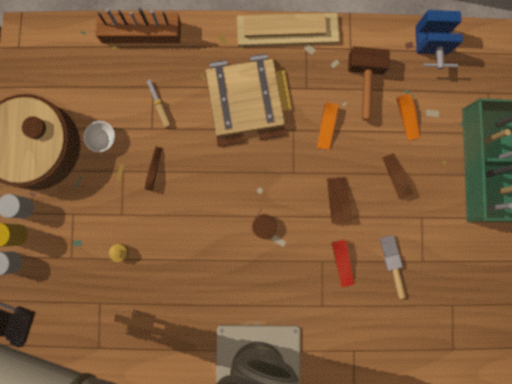

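View pics/scene.png

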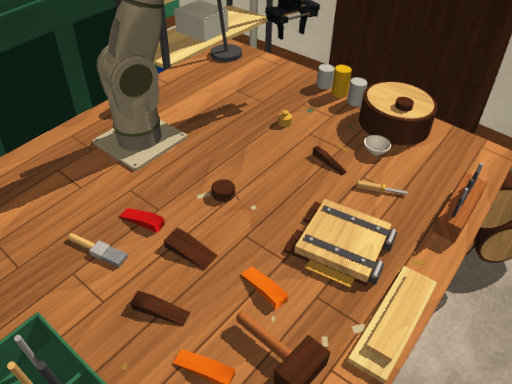

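Candidates: dark wedges at top-view pixels (154,168) narrow, (341,200) wide and (397,176) middle. The orange ones at (328,126) and (408,117) and the red one at (343,262) are decoys. By width I choose (397,176). The press front faces down in the image, around (250,138). Next: a close crop and a measurement.

```bash
python3 - <<'E'
from h import *
import pickle
c=pickle.load(open("top.pkl","rb"));im=c["img"]
hsv=cv2.cvtColor(im,cv2.COLOR_RGB2HSV)
for n,(x,y) in dict(nar=(154,168),wide=(341,200),mid=(397,176)).items():
    m=(hsv[...,2]<110).astype(np.uint8)
    k,l,st,ce=cv2.connectedComponentsWithStats(m); i=l[y,x]
    ct,_=cv2.findContours((l==i).astype(np.uint8),0,2)
    ct=max(ct,key=cv2.contourArea); b=cv2.boxPoints(cv2.minAreaRect(ct))
    P=np.array([plane(c,q,0.012)[:2] for q in b]);print(n,im[y,x],st[i],b.round(1).tolist(),P.round(3).tolist(),[round(np.linalg.norm(P[j]-P[j-1]),3) for j in range(4)])
a=cv2.resize(im[140:215,360:435],(450,450),interpolation=2); d=cv2.resize(im[45:155,195:305],(350,350),interpolation=2)
o=np.zeros((450,800,3),np.uint8);o[:,:450]=a;o[:350,450:]=d
cv2.imwrite("pics/crop.png",o[:,:,::-1])
E
```

```text
nar [80 50 32] [145 147  21  47 666] [[144.10000610351562, 189.39999389648438], [152.89999389648438, 145.60000610351562], [171.3000030517578, 149.3000030517578], [162.60000610351562, 193.10000610351562]] [[0.495, 0.328], [0.622, 0.307], [0.612, 0.254], [0.485, 0.275]] [np.float64(0.054), np.float64(0.129), np.float64(0.055), np.float64(0.129)]
wide [92 55 40] [ 327  177   32   48 1083] [[326.6000061035156, 178.39999389648438], [354.3999938964844, 175.89999389648438], [358.6000061035156, 222.89999389648438], [330.8999938964844, 225.39999389648438]] [[0.533, -0.193], [0.541, -0.273], [0.406, -0.284], [0.398, -0.204]] [np.float64(0.135), np.float64(0.081), np.float64(0.135), np.float64(0.08)]
mid [105  66  42] [383 154  36  46 760] [[381.20001220703125, 158.10000610351562], [397.79998779296875, 150.5], [418.6000061035156, 195.89999389648438], [402.0, 203.5]] [[0.594, -0.352], [0.617, -0.402], [0.485, -0.46], [0.463, -0.411]] [np.float64(0.143), np.float64(0.055), np.float64(0.144), np.float64(0.054)]
```

View pics/crop.png

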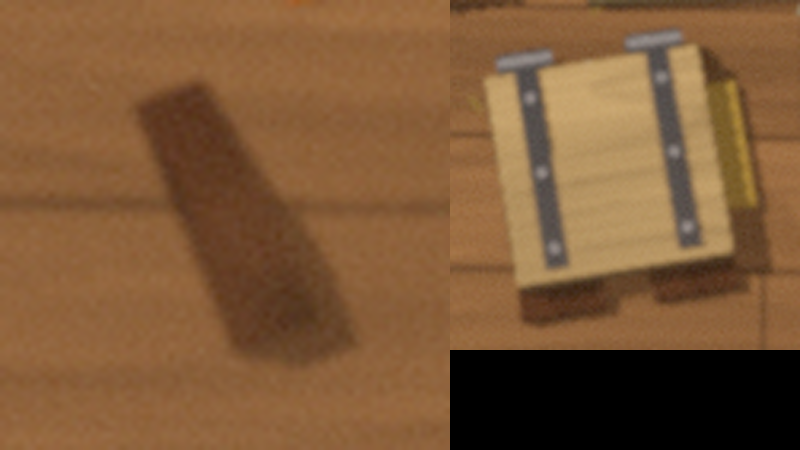

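The crop confirms the middle wedge: about 35 mm wide at the thin end, which points up-left at (388,155). The heel is at lower right, near (408,200), with a shadow to its right. In the right half, the press board's front corners are at (216,136) and (284,124), and the channel gap lies between (247,142) and (260,139).

```bash
python3 - <<'E'
from h import *
import pickle
from scipy.spatial.transform import Rotation as Ro
c=pickle.load(open("top.pkl","rb"))
a=plane(c,(382.8,157.5),0)[:2]; h=plane(c,(399.2,198.3),0)[:2]; a2=plane(c,(394.2,153.7),0.004)[:2]
u=a-h;L=np.linalg.norm(u);u/=L;n=np.array([u[1],-u[0]])
print("wedge",a,h,a2,L,"yaw",np.arctan2(u[1],u[0]))
tip=a+n*.018; cen=tip-.065*u;heel=tip-.110*u;print("tip,heel",tip,heel)
F=[plane(c,p,.038)[:2] for p in((216.4,135.6),(284,124.2),(206.6,69.5),(272.7,59.2))]
print(np.array(F),np.linalg.norm(F[0]-F[1]),np.linalg.norm(F[0]-F[2]))
x1=(F[2]+F[3]-F[0]-F[1])/2;e=F[0]-F[1];e=np.array([e[1],-e[0]])
print("yaws",np.arctan2(x1[1],x1[0]),np.arctan2(e[1],e[0]),"lip",(F[0]+F[1])/2)
print("chan",plane(c,(246.9,142.5),0.),plane(c,(259.7,139.3),0.))
s=telemetry.read_state();R=Ro.from_quat(s["eef_rot"]).as_matrix();print(R.round(3))
E
```

```text
wedge [ 0.59747282 -0.36067635] [ 0.4784586  -0.40679975] [ 0.6085529  -0.39361611] 0.1276391515365868 yaw 0.3697236505397255
tip,heel [ 0.60397726 -0.37746004] [ 0.50141027 -0.41720939]
[[ 0.64751093  0.12284813]
 [ 0.68287995 -0.06822347]
 [ 0.8414323   0.1551812 ]
 [ 0.87499417 -0.03520289]] 0.19431758419824927 0.19659837724302381
yaws 0.16770424890382654 0.18303689316131766 lip [0.66519544 0.02731233]
chan [0.63616936 0.03662044 0.        ] [ 6.46089400e-01 -4.63664058e-04  0.00000000e+00]
[[-0.957  0.292 -0.   ]
 [ 0.292  0.957 -0.001]
 [-0.    -0.001 -1.   ]]
```

Emit:
{"api": "move_arm", "payload": {"steps": [{"dx":-3.1,"dy":-2.5},{"dx":-3.1,"dy":-2.5},{"dx":-3.1,"dy":-2.5},{"dx":-3.1,"dy":-2.5},{"dx":-3.1,"dy":-2.5},{"dx":-3.1,"dy":-2.5},{"dx":-3.1,"dy":-2.5},{"dx":-3.1,"dy":-2.5},{"dx":-3.1,"dy":-2.5},{"dx":-3.1,"dy":-2.5},{"dx":-3.1,"dy":-2.5},{"dx":-3.1,"dy":-2.5}], "claw": 8.7}}

```text
$.steps[0]: bad value
```

Emit:
{"api": "move_arm", "payload": {"steps": [{"dx":-1.8,"dy":-4.4},{"dx":-1.8,"dy":-4.4},{"dx":-1.8,"dy":-4.4},{"dx":-1.8,"dy":-4.4},{"dx":-1.8,"dy":-4.4},{"dx":-1.8,"dy":-4.4},{"dx":-1.8,"dy":-4.4},{"dx":-1.8,"dy":-4.4},{"dx":-1.8,"dy":-4.4},{"dx":-1.8,"dy":-4.4},{"dx":-1.8,"dy":-4.4},{"dx":-1.8,"dy":-4.4}]}}

```text
$.steps[0]: bad value
```

Emit:
{"api": "move_arm", "payload": {"steps": [{"spin":0.14},{"spin":0.14},{"spin":0.14},{"spin":0.14},{"spin":0.14},{"spin":0.14},{"spin":0.14},{"spin":0.14},{"spin":0.14},{"spin":0.14},{"spin":0.14},{"spin":0.14}]}}

```text
$.steps[0]: bad value
```

Emit:
{"api": "move_arm", "payload": {"steps": [{"spin":0.13},{"spin":0.13},{"spin":0.13},{"spin":0.13},{"spin":0.13},{"spin":0.14},{}]}}

```text
$.steps[0]: bad value
```

```bash
python3 - <<'E'
from h import *
import pickle
from scipy.spatial.transform import Rotation as Ro
c=imaging.camera("wrist");pickle.dump(c,open("w1.pkl","wb"));save(c,"pics/w1.png")
s=telemetry.read_state();R=Ro.from_quat(s["eef_rot"]).as_matrix();print(R.round(3),s["ee_pos"],s["joint_positions"])
C=-np.array(c["R"]).T@c["t"];print(C)
E
```

```text
[[-0.957  0.291 -0.   ]
 [ 0.291  0.957 -0.001]
 [-0.    -0.001 -1.   ]] [0.18215393 0.59776716 0.40414811] [-1.2975785   0.3327116  -0.06472602  1.46074419  0.02161145  1.34988454
 -0.08851326]
[0.11801383 0.61691212 0.38487966]
```

View pics/w1.png

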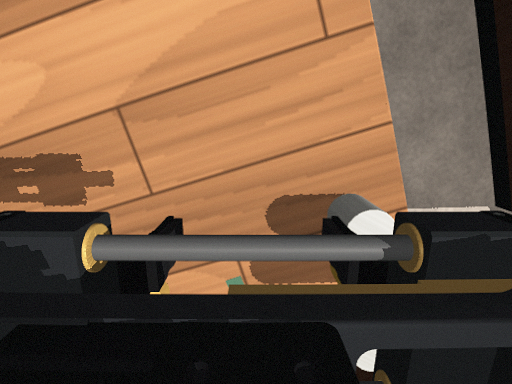

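The calls were refused because every row needs all four keys; nothing moved. The wrist picture shows only the start view, with the fingers at rows 215-290.

Emit:
{"api": "move_arm", "payload": {"steps": [{"dx":-3.1,"dy":-2.5,"dz":0,"spin":0},{"dx":-3.1,"dy":-2.5,"dz":0,"spin":0},{"dx":-3.1,"dy":-2.5,"dz":0,"spin":0},{"dx":-3.1,"dy":-2.5,"dz":0,"spin":0},{"dx":-3.1,"dy":-2.5,"dz":0,"spin":0},{"dx":-3.1,"dy":-2.5,"dz":0,"spin":0},{"dx":-3.1,"dy":-2.5,"dz":0,"spin":0},{"dx":-3.1,"dy":-2.5,"dz":0,"spin":0},{"dx":-3.1,"dy":-2.5,"dz":0,"spin":0},{"dx":-3.1,"dy":-2.5,"dz":0,"spin":0},{"dx":-3.1,"dy":-2.5,"dz":0,"spin":0},{"dx":-3.1,"dy":-2.5,"dz":0,"spin":0}], "claw": 8.7}}

```text
time: 1.35
ee_pos: [0.4511, 0.2009, 0.4048]
eef_rot: [0.147, 0.989, 0.0, 0.0]
ft_force: [0.8, -0.1, -0.0]
width: 0.0872
grip_force: 0.0
```

Emit:
{"api": "move_arm", "payload": {"steps": [{"dx":-1.8,"dy":-4.4,"dz":0,"spin":0},{"dx":-1.8,"dy":-4.4,"dz":0,"spin":0},{"dx":-1.8,"dy":-4.4,"dz":0,"spin":0},{"dx":-1.8,"dy":-4.4,"dz":0,"spin":0},{"dx":-1.8,"dy":-4.4,"dz":0,"spin":0},{"dx":-1.8,"dy":-4.4,"dz":0,"spin":0},{"dx":-1.8,"dy":-4.4,"dz":0,"spin":0},{"dx":-1.8,"dy":-4.4,"dz":0,"spin":0},{"dx":-1.8,"dy":-4.4,"dz":0,"spin":0},{"dx":-1.8,"dy":-4.4,"dz":0,"spin":0},{"dx":-1.8,"dy":-4.4,"dz":0,"spin":0},{"dx":-1.8,"dy":-4.4,"dz":0,"spin":0}]}}

```text
time: 2.55
ee_pos: [0.5035, -0.3671, 0.4044]
eef_rot: [0.147, 0.989, 0.0, -0.0]
ft_force: [0.6, 0.4, 1.8]
width: 0.0869
grip_force: 0.0
```

Emit:
{"api": "move_arm", "payload": {"steps": [{"dx":0,"dy":0,"dz":0,"spin":0.14},{"dx":0,"dy":0,"dz":0,"spin":0.14},{"dx":0,"dy":0,"dz":0,"spin":0.14},{"dx":0,"dy":0,"dz":0,"spin":0.14},{"dx":0,"dy":0,"dz":0,"spin":0.14},{"dx":0,"dy":0,"dz":0,"spin":0.14},{"dx":0,"dy":0,"dz":0,"spin":0.14},{"dx":0,"dy":0,"dz":0,"spin":0.14},{"dx":0,"dy":0,"dz":0,"spin":0.14},{"dx":0,"dy":0,"dz":0,"spin":0.14},{"dx":0,"dy":0,"dz":0,"spin":0.14},{"dx":0,"dy":0,"dz":0,"spin":0.14}]}}

```text
time: 3.75
ee_pos: [0.5033, -0.3654, 0.4045]
eef_rot: [0.836, 0.548, 0.0, -0.0]
ft_force: [-0.0, -0.0, 0.6]
width: 0.087
grip_force: 0.0
```

Emit:
{"api": "move_arm", "payload": {"steps": [{"dx":0,"dy":0,"dz":0,"spin":0.13},{"dx":0,"dy":0,"dz":0,"spin":0.13},{"dx":0,"dy":0,"dz":0,"spin":0.13},{"dx":0,"dy":0,"dz":0,"spin":0.13},{"dx":0,"dy":0,"dz":0,"spin":0.13},{"dx":0,"dy":0,"dz":0,"spin":0.14},{"dx":0,"dy":0,"dz":0,"spin":0}]}}

```text
time: 4.45
ee_pos: [0.5034, -0.3654, 0.4043]
eef_rot: [0.983, 0.186, -0.0, -0.0]
ft_force: [-0.3, -1.0, 0.3]
width: 0.087
grip_force: 0.0
```

```bash
python3 - <<'E'
from h import *
import pickle
from scipy.spatial.transform import Rotation as Ro
c=imaging.camera("wrist");pickle.dump(c,open("w1.pkl","wb"));save(c,"pics/w2.png")
s=telemetry.read_state();R=Ro.from_quat(s["eef_rot"]).as_matrix();print(R.round(3),s["ee_pos"],s["joint_positions"])
C=-np.array(c["R"]).T@c["t"];print(C)
E
```

```text
[[ 0.929  0.37  -0.001]
 [ 0.37  -0.929  0.   ]
 [-0.001 -0.    -1.   ]] [ 0.50341491 -0.36542233  0.40439477] [-0.29867086  0.62683466  1.28023865  1.51641155 -0.60154672  1.4470638
 -0.18866578]
[ 0.56336601 -0.34133863  0.38510918]
```

View pics/w2.png

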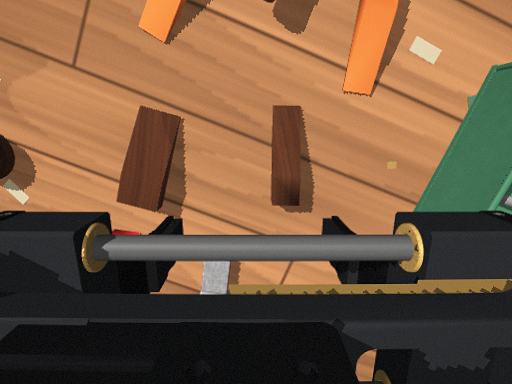

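The view shows the middle wedge at rows 106-205, columns 272-300, the wide one at (150,160), and decoys at the top. Now I refine its pose.

```bash
python3 - <<'E'
from h import *
import pickle
c=pickle.load(open("w1.pkl","rb"));im=c["img"]
print(np.array(c["R"]).round(3).tolist())
hsv=cv2.cvtColor(im,cv2.COLOR_RGB2HSV)
print(im[150,286],im[200,286],im[150,306],im[110,305],im[150,330])
m=((im[...,0]<120)).astype(np.uint8);m[215:]=0
k,l,st,ce=cv2.connectedComponentsWithStats(m);i=l[150,286];print(st[i])
for y in(108,115,130,150,170,190,200,204):
    x=np.where(l[y]==i)[0];print(y,x.min(),x.max(), [tuple(im[y,q]) for q in (x.max()-3,)])
for z in(0,.004,.028):
  print(z,[plane(c,q,z)[:2].round(4).tolist() for q in((273,106),(300,106),(272,205),(300,205))])
E
```

```text
[[0.365, -0.931, 0.0], [-0.903, -0.354, 0.244], [-0.227, -0.089, -0.97]]
[104  61  43] [62 37 25] [115  79  54] [201 139  92] [191 132  88]
[   0    0  344  212 4288]
108 177 300 [(np.uint8(94), np.uint8(56), np.uint8(37))]
115 194 302 [(np.uint8(99), np.uint8(57), np.uint8(39))]
130 232 305 [(np.uint8(109), np.uint8(72), np.uint8(48))]
150 272 307 [(np.uint8(114), np.uint8(77), np.uint8(50))]
170 272 334 [(np.uint8(131), np.uint8(88), np.uint8(57))]
190 272 312 [(np.uint8(109), np.uint8(73), np.uint8(48))]
200 272 311 [(np.uint8(101), np.uint8(69), np.uint8(47))]
204 273 312 [(np.uint8(97), np.uint8(66), np.uint8(43))]
0 [[0.595, -0.3589], [0.6082, -0.3924], [0.4673, -0.41], [0.4822, -0.4479]]
0.004 [[0.5947, -0.3587], [0.6078, -0.3919], [0.4683, -0.4093], [0.483, -0.4468]]
0.028 [[0.5927, -0.3576], [0.605, -0.3887], [0.4743, -0.405], [0.4881, -0.4402]]
```

Emit:
{"api": "move_arm", "payload": {"steps": [{"dx":-1.1,"dy":2.3,"dz":0,"spin":0},{"dx":-1.1,"dy":2.3,"dz":0,"spin":0.006},{"dx":0,"dy":0,"dz":3,"spin":0},{"dx":0,"dy":0,"dz":4,"spin":0},{"dx":0,"dy":0,"dz":4,"spin":0},{"dx":0,"dy":0,"dz":2,"spin":0},{"dx":0,"dy":0,"dz":0,"spin":0}], "claw": 7}}

```text
time: 5.2
ee_pos: [0.4993, -0.4155, 0.2717]
eef_rot: [0.983, 0.186, -0.002, -0.002]
ft_force: [-1.0, 0.2, 0.0]
width: 0.0703
grip_force: 0.0
```

```bash
python3 - <<'E'
from h import *
import pickle
c=imaging.camera("wrist");pickle.dump(c,open("w3.pkl","wb"));save(c,"pics/w3.png")
s=telemetry.read_state();print(s["ee_pos"],s["joint_positions"])
E
```

```text
[ 0.49957188 -0.41618507  0.27402084] [-0.12348068  0.77419634  1.12833865  1.58055253 -0.72476906  1.26125955
 -0.07083062]
```

View pics/w3.png

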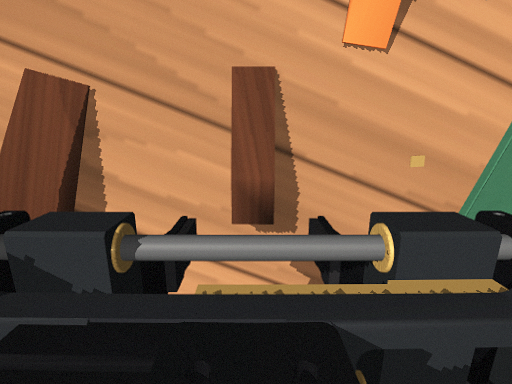

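The wedge (columns 232-275, rows 67-223) is centred between the fingers, with the wide wedge clear to the left. A quick check of the heel position follows.

```bash
python3 - <<'E'
from h import *
import pickle
c=pickle.load(open("w3.pkl","rb"))
T=(plane(c,(232,67),.004)+plane(c,(275,67),.004))/2; H=(plane(c,(232,223),.028)+plane(c,(273,223),.028))/2
u=(T-H)[:2];L=np.linalg.norm(u);u/=L;print(T,H,L,np.arctan2(u[1],u[0]),H[:2]+.02*u)
E
```

```text
[ 0.60183905 -0.37494604  0.004     ] [ 0.48147733 -0.42129621  0.028     ] 0.12897782980241482 0.3675877117927057 [ 0.50014127 -0.4141089 ]
```

Emit:
{"api": "move_arm", "payload": {"steps": [{"dx":0.1,"dy":-0.15,"dz":3,"spin":0},{"dx":0,"dy":0,"dz":3,"spin":0},{"dx":0,"dy":0,"dz":2,"spin":0},{"dx":0,"dy":0,"dz":0.6,"spin":0},{"dx":0,"dy":0,"dz":0,"spin":0}]}}

```text
time: 5.75
ee_pos: [0.5002, -0.4149, 0.1892]
eef_rot: [0.983, 0.184, -0.0, 0.0]
ft_force: [-0.1, -0.1, 0.2]
width: 0.0699
grip_force: 0.0
```

Emit:
{"api": "move_arm", "payload": {"steps": [{"dx":0,"dy":0,"dz":0,"spin":0},{"dx":0,"dy":0,"dz":0,"spin":0},{"dx":0,"dy":0,"dz":0,"spin":0},{"dx":0,"dy":0,"dz":0,"spin":0},{"dx":0,"dy":0,"dz":0,"spin":0},{"dx":0,"dy":0,"dz":0,"spin":0},{"dx":0,"dy":0,"dz":0,"spin":0},{"dx":0,"dy":0,"dz":0,"spin":0}], "claw": 2.5, "squeeze": 25}}

```text
time: 6.55
ee_pos: [0.5001, -0.4147, 0.1889]
eef_rot: [0.983, 0.184, 0.0, -0.0]
ft_force: [-0.9, 1.2, 3.2]
width: 0.0359
grip_force: 25.0
```

```bash
python3 - <<'E'
from h import *
from scipy.spatial.transform import Rotation as Ro
s=telemetry.read_state();R=Ro.from_quat(s["eef_rot"]).as_matrix();print(s["time"],s["ee_pos"],R.round(4).tolist(),s["joint_positions"],s["width"],s["grip_force"],s["ft_force"])
E
```

```text
6.55 [ 0.50013868 -0.41469239  0.18888724] [[0.9324, 0.3615, 0.0002], [0.3615, -0.9324, 0.0001], [0.0002, -0.0, -1.0]] [-0.0851019   0.85873726  1.04101942  1.63659989 -0.80625563  1.1321873
 -0.0291926 ] 0.035932903807937386 25.000455672852695 [-0.94601692  1.24845315  3.23488809]
```

Emit:
{"api": "move_arm", "payload": {"steps": [{"dx":0,"dy":0,"dz":-2,"spin":0},{"dx":0,"dy":0,"dz":-4,"spin":0},{"dx":0,"dy":0,"dz":-4,"spin":0},{"dx":0,"dy":0,"dz":-2,"spin":0},{"dx":0.6,"dy":-1.9,"dz":0,"spin":0},{"dx":1.2,"dy":-3.9,"dz":0,"spin":0},{"dx":1.2,"dy":-3.9,"dz":0,"spin":0},{"dx":1.2,"dy":-3.9,"dz":0,"spin":0},{"dx":1.2,"dy":-3.9,"dz":0,"spin":0},{"dx":1.2,"dy":-3.9,"dz":0,"spin":0},{"dx":1.2,"dy":-3.9,"dz":0,"spin":0},{"dx":1.2,"dy":-3.9,"dz":0,"spin":0}]}}

```text
time: 7.75
ee_pos: [0.478, -0.1089, 0.3093]
eef_rot: [0.983, 0.183, 0.0, -0.0]
ft_force: [0.6, 0.6, 0.1]
width: 0.0356
grip_force: 25.0
```

Emit:
{"api": "move_arm", "payload": {"steps": [{"dx":1.2,"dy":-3.9,"dz":0,"spin":0},{"dx":1.2,"dy":-3.9,"dz":0,"spin":0},{"dx":0.6,"dy":-2,"dz":0,"spin":0},{"dx":0,"dy":0,"dz":0,"spin":0.1},{"dx":0,"dy":0,"dz":0,"spin":0.095},{"dx":0,"dy":0,"dz":0,"spin":0},{"dx":0,"dy":0,"dz":0,"spin":0}]}}

```text
time: 8.45
ee_pos: [0.471, -0.0082, 0.3091]
eef_rot: [0.996, 0.088, 0.0, -0.0]
ft_force: [0.0, 0.0, -0.5]
width: 0.036
grip_force: 25.0
```

```bash
python3 - <<'E'
from h import *
import pickle
from scipy.spatial.transform import Rotation as Ro
c=imaging.camera("wrist");pickle.dump(c,open("w4.pkl","wb"));save(c,"pics/w4.png")
s=telemetry.read_state();R=Ro.from_quat(s["eef_rot"]).as_matrix();print(s["time"],s["ee_pos"],np.arctan2(R[1,0],R[0,0]),R[:,2],s["joint_positions"])
E
```

```text
8.5 [ 0.47098536 -0.00816459  0.30897786] 0.17649519179800482 [ 8.89505189e-06  5.96604283e-04 -9.99999822e-01] [-1.29722993  0.15119295  1.3239985   2.01965415 -0.16612015  1.09044375
 -1.29294122]
```

View pics/w4.png

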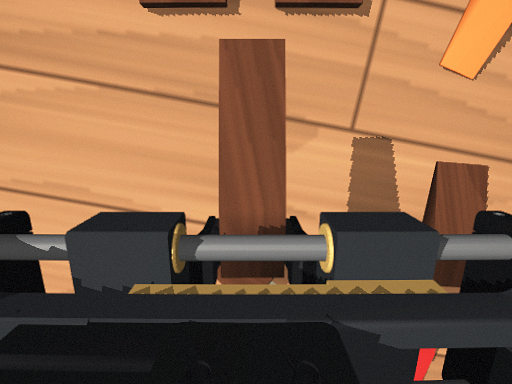

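The wedge is held straight, with its tip at row 39, columns 219-285. The base's front corners are at the top: left block's right corner near (227,7), right block's left corner near (276,7).

```bash
python3 - <<'E'
from h import *
import pickle
c=pickle.load(open("w4.pkl","rb"));im=c["img"]
for y in(0,2,4,6,8): 
  x=np.where(im[y,:,0]<100)[0]; b=np.where(np.diff(x)>8)[0]; print(y,x[0],[(x[i],x[i+1]) for i in b],x[-1])
for col in (160,190,215,290,320,345): print(col,im[:14,col,0])
u=np.array([np.cos(.1765),np.sin(.1765)]);n=np.array([-u[1],u[0]]);tcp=np.array([.47098,-.00816])
for q,z in(((227,7),0),((276,7),0),((145,7),0),((362,7),0),((219,39),.124),((285,39),.124)):
  P=plane(c,q,z)[:2];print(q,P.round(4),"along",(P-tcp)@u,"side",(P-tcp)@n)
E
```

```text
0 225 [] 226
2 140 [(np.int64(226), np.int64(276))] 362
4 141 [(np.int64(227), np.int64(275))] 361
6 143 [(np.int64(227), np.int64(275))] 359Traceback (most recent call last):
  File "<stdin>", line 5, in <module>
IndexError: index 0 is out of bounds for axis 0 with size 0
```

```bash
python3 - <<'E'
from h import *
import pickle
c=pickle.load(open("w4.pkl","rb"));im=c["img"]
for col in (160,215,290,345): print(col,im[:14,col,0])
u=np.array([np.cos(.1765),np.sin(.1765)]);n=np.array([-u[1],u[0]]);tcp=np.array([.47098,-.00816])
for q,z in(((227.5,6.5),0),((275,6.5),0),((143,6.5),0),((359.5,6.5),0),((219,39),.124),((285,39),.124)):
  P=plane(c,q,z)[:2];print(q,P.round(4),"along",(P-tcp)@u,"side",(P-tcp)@n)
E
```

```text
160 [126 132  82  34  41  40  34  38 132 129 132 132 132 127]
215 [124 118  69  26  34  32  38  71 121 133 132 130 129 128]
290 [126 120  75  35  40  35  40  65 108 118 118 117 118 113]
345 [109 118  91  39  30  38  39  34 111 135 132 133 127 130]
(227.5, 6.5) [0.6356 0.0447] along 0.1713755609345793 side 0.02311904508463729
(275, 6.5) [0.6434 0.0011] along 0.1713568033553373 side -0.021170297405057735
(143, 6.5) [0.6223 0.1226] along 0.1718967070515731 side 0.10219031490180863
(359.5, 6.5) [ 0.6577 -0.0767] along 0.17181070411871635 side -0.10022419717573659
(219, 39) [0.5758 0.0291] along 0.10976995402519292 side 0.018268557693195728
(285, 39) [ 0.5822 -0.0064] along 0.10975749558106364 side -0.01777389632651587
```

Emit:
{"api": "move_arm", "payload": {"steps": [{"dx":0,"dy":-0.07,"dz":3,"spin":0},{"dx":0,"dy":0,"dz":4,"spin":0},{"dx":0,"dy":0,"dz":3,"spin":0},{"dx":0,"dy":0,"dz":1.5,"spin":0},{"dx":0,"dy":0,"dz":0.4,"spin":0},{"dx":0,"dy":0,"dz":0,"spin":0},{"dx":0,"dy":0,"dz":0,"spin":0}]}}

```text
time: 9.2
ee_pos: [0.4713, -0.0072, 0.1904]
eef_rot: [0.996, 0.088, 0.0, -0.0]
ft_force: [1.1, 0.4, -0.3]
width: 0.0356
grip_force: 25.0
```

```bash
python3 - <<'E'
from h import *
from scipy.spatial.transform import Rotation as Ro
s=telemetry.read_state();R=Ro.from_quat(s["eef_rot"]).as_matrix();p=s["ee_pos"]
u=np.array([np.cos(.1765),np.sin(.1765)]);n=np.array([-u[1],u[0]]);tcp=np.array([.47098,-.00816])
print(p,(p[:2]-tcp)@u,(p[:2]-tcp)@n,np.arctan2(R[1,0],R[0,0]),R[:,2],s["joint_positions"],s["ft_force"])
E
```

```text
[ 0.47126121 -0.00721846  0.19035276] 0.0004421632227483105 0.0008775327188738168 0.1753526667256554 [ 8.25854831e-04  8.03466355e-05 -9.99999656e-01] [-0.98520159  0.41789985  1.04257143  2.11132832 -0.47738108  0.86811532
 -1.05576749] [ 1.11559186  0.36716868 -0.34186148]
```

Emit:
{"api": "move_arm", "payload": {"steps": [{"dx":0,"dy":0,"dz":0.13,"spin":0},{"dx":1,"dy":0,"dz":0,"spin":0},{"dx":1.5,"dy":0,"dz":0,"spin":0},{"dx":1.5,"dy":0,"dz":0,"spin":0},{"dx":1.5,"dy":0,"dz":0,"spin":0},{"dx":1.5,"dy":0,"dz":0,"spin":0},{"dx":1.5,"dy":0,"dz":0,"spin":0},{"dx":1.5,"dy":0,"dz":0,"spin":0},{"dx":0.8,"dy":0,"dz":0,"spin":0},{"dx":0,"dy":0,"dz":0,"spin":0},{"dx":0,"dy":0,"dz":0,"spin":0}]}}

```text
time: 10.3
ee_pos: [0.5773, 0.0117, 0.1887]
eef_rot: [0.996, 0.087, 0.0, 0.0]
ft_force: [0.7, 0.7, 0.6]
width: 0.0356
grip_force: 25.0
```

```bash
cat > st.py <<'E'
from h import *
from scipy.spatial.transform import Rotation as Ro
c=imaging.camera("wrist");save(c,"pics/now.png")
s=telemetry.read_state();R=Ro.from_quat(s["eef_rot"]).as_matrix();p=s["ee_pos"]
u=np.array([np.cos(.1765),np.sin(.1765)]);n=np.array([-u[1],u[0]]);tcp=np.array([.47098,-.00816])
a=(p[:2]-tcp)@u
print(p,"tip past lip",a+.1097-.1985,"side",(p[:2]-tcp)@n,np.arctan2(R[1,0],R[0,0]),R[:,2],s["joint_positions"],s["ft_force"],s["width"])
E
python3 st.py; cp pics/now.png pics/n1.png
```

```text
[0.57711714 0.01167174 0.18868133] tip past lip 0.019170382527156443 side 0.0008875464972851495 0.17468295711039458 [ 6.13395719e-04  1.57354926e-04 -9.99999799e-01] [-0.81030367  0.62576409  0.91185637  1.83788546 -0.59346781  0.97610647
 -1.03721545] [0.56234045 0.27956928 1.17824009] 0.035850104540971026
```

View pics/n1.png

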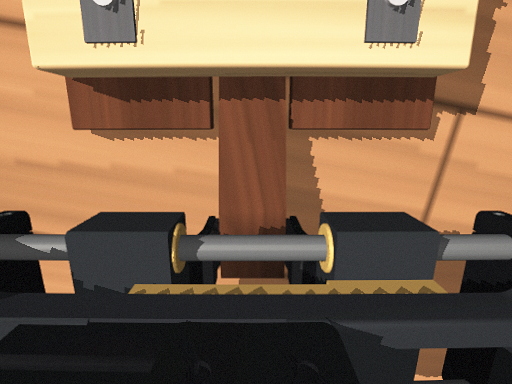

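The wedge (columns 219-285) is in the channel (213-289) with even gaps, its tip under the still-resting board. I drive it in slowly.

Emit:
{"api": "move_arm", "payload": {"steps": [{"dx":0.5,"dy":0,"dz":0,"spin":0},{"dx":0.5,"dy":0,"dz":0,"spin":0},{"dx":0.4,"dy":0,"dz":0,"spin":0},{"dx":0.4,"dy":0,"dz":0,"spin":0},{"dx":0.3,"dy":0,"dz":0,"spin":0},{"dx":0.3,"dy":0,"dz":0,"spin":0},{"dx":0.3,"dy":0,"dz":0,"spin":0},{"dx":0,"dy":0,"dz":0,"spin":0},{"dx":0,"dy":0,"dz":0,"spin":0}]}}

```text
time: 11.25
ee_pos: [0.6006, 0.0145, 0.188]
eef_rot: [0.996, 0.086, -0.005, -0.0]
ft_force: [-21.0, -3.8, 18.4]
width: 0.0359
grip_force: 25.0
```

```bash
python3 st.py; cp pics/now.png pics/n2.png
```

```text
[0.60060671 0.01453114 0.18805185] tip past lip 0.0427970857077013 side -0.00042189349274958485 0.1725063184352478 [-9.50317254e-03  5.93151052e-05 -9.99954842e-01] [-0.77462391  0.67184685  0.89262942  1.76858052 -0.60807162  1.01323616
 -1.04383392] [-21.24314347  -3.93390411  18.88176572] 0.03619092023188844
```

View pics/n2.png

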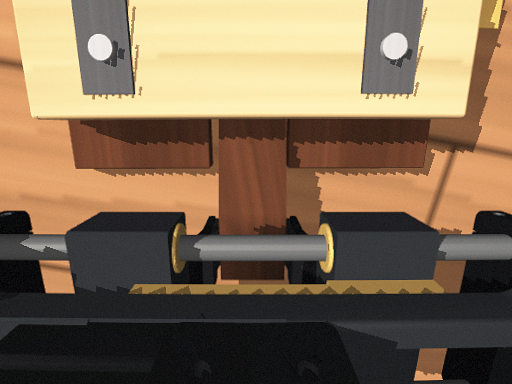

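The board edge is now at row 118 and the base front foot at row 167, with the wedge still central (219-286). Next I measure the lip height in both frames by ray against the vertical lip plane.

```bash
cat > lip.py <<'E'
from h import *
def lip(c,im):
    g=im[...,0].astype(float)
    def edge(cols,lo,hi,sgn):
        pr=g[lo:hi,cols].mean(1); d=np.diff(cv2.GaussianBlur(pr[:,None],(1,3),0)[:,0])*sgn
        i=np.argmax(d); return lo+i+.5
    cols=np.r_[150:205,300:350]
    f=edge(cols,122,200,1); e=edge(cols,55,f.astype(int)-25,-1)
    u=np.array([np.cos(.175),np.sin(.175),0])
    F=plane(c,(252,f),0); o,d=ray(c,(252,e)); s=((F+.027*u-o)@u)/(d@u)
    return e,f,F[:2]@u[:2],(o+d*s)[2]
if __name__=="__main__":
    c=imaging.camera("wrist"); print(lip(c,c["img"]))
E
python3 - <<'E'
from lip import *
c=imaging.camera("wrist"); print(lip(c,c["img"]))
# n1: same camera pose shifted back along the tool x
s=telemetry.read_state()["ee_pos"]; d=dict(c); sh=np.array([.57711714,.01167174,.18868])-s
d["t"]=np.array(c["t"])-np.array(c["R"])@sh
print(lip(d,cv2.imread("pics/n1.png")[:,:,::-1]))
E
```

```text
(np.float64(116.5), np.float64(173.5), np.float64(0.627003250457961), np.float64(0.4321957939902955))
(np.float64(66.5), np.float64(137.5), np.float64(0.6251774959782661), np.float64(0.07049408289157738))
```

The wrist camera is right above the lip, so that view is degenerate. I'll check for slip in the grip from the wedge's heel and grain in the wrist frames, and for the lift from the scene camera.

```bash
python3 - <<'E'
from h import *
import pickle
a=cv2.imread("pics/n1.png",0);b=cv2.imread("pics/n2.png",0)
for (r0,r1,c0,c1) in ((135,215,222,283),(262,284,225,280)):
    t=a[r0:r1,c0:c1]; S=b[r0-15:r1+15,c0-6:c1+6]; m=cv2.matchTemplate(S,t,cv2.TM_CCOEFF_NORMED);_,v,_,l=cv2.minMaxLoc(m);print(v,l[0]-6,l[1]-15)
print(a[262:292,250],b[262:292,250])
c=imaging.camera("scene");save(c,"pics/s2.png")
o=pickle.load(open("scene.pkl","rb"))["img"]
g0=cv2.cvtColor(o,cv2.COLOR_RGB2GRAY);g1=cv2.cvtColor(c["img"],cv2.COLOR_RGB2GRAY)
u=np.array([np.cos(.175),np.sin(.175),0]);n=np.array([-u[1],u[0],0]);F=.627*u+n*(np.array([.6395,.0229,0])@n)+.027*u
def pr(X): return cv2.projectPoints(X[None],cv2.Rodrigues(np.array(c["R"]))[0],np.array(c["t"]),np.array(c["camera_matrix"]),np.array(c["D"]))[0][0,0]
for k in(-.09,.09):
    print(k,pr(F+n*k+[0,0,.038]),pr(F+n*k+[0,0,.043]))
for y in (-.065,):
    p=pr(F+.03*u+n*y+[0,0,.038]).astype(int);print(p);x,y=p
    for hw in (10,14):
        t=g0[y-hw:y+hw,x-hw:x+hw];up=lambda q:cv2.resize(q,None,fx=8,fy=8,interpolation=cv2.INTER_CUBIC)
        m=cv2.matchTemplate(up(g1[y-hw-5:y+hw+5,x-hw-5:x+hw+5]),up(t),cv2.TM_CCOEFF_NORMED);_,v,_,l=cv2.minMaxLoc(m);print(v,l[0]/8-5,l[1]/8-5)
E
```

```text
0.7513366341590881 1 6
0.955565869808197 0 2
[ 31  39  35  37  36  39  33  37  36  36  38  35  42  37  36  43  73  96
  92  92  91  90 116 133 135 132 132 132 131 123] [ 37  37  33  38  36  38  38  34  40  40  37  32  37  35  32  35  35  48
  75  93  87  89 113 129 127 130 129 128 130 125]
-0.09 [292.65832961 242.51664277] [292.80322698 241.23685423]
0.09 [320.36794064 199.09337491] [320.57281716 197.81065164]
[307 240]
0.9820101261138916 0.25 -0.625
0.9377492070198059 0.125 -0.625
```

The lift is now about 3 mm by both estimates, with about 1 mm of slip in the grip. I firm the grip, relieve the downward press a little, and go about 7 mm further.

Emit:
{"api": "move_arm", "payload": {"steps": [{"dx":0,"dy":0,"dz":0,"spin":0},{"dx":0,"dy":0,"dz":-0.05,"spin":0},{"dx":0.2,"dy":0,"dz":0,"spin":0},{"dx":0.2,"dy":0,"dz":0,"spin":0},{"dx":0.2,"dy":0,"dz":0,"spin":0},{"dx":0.15,"dy":0,"dz":0,"spin":0},{"dx":0,"dy":0,"dz":0,"spin":0},{"dx":0,"dy":0,"dz":0,"spin":0},{"dx":0,"dy":0,"dz":0,"spin":0}], "squeeze": 50}}

```text
time: 12.3
ee_pos: [0.6085, 0.0164, 0.1881]
eef_rot: [0.996, 0.086, -0.004, -0.0]
ft_force: [-13.5, -3.2, 8.4]
width: 0.0358
grip_force: 50.0
```

```bash
cat > chk.py <<'E'
from h import *
import pickle
b=cv2.imread("pics/now.png",0);print(b[274:288,250])
c=imaging.camera("scene")
g0=cv2.cvtColor(pickle.load(open("scene.pkl","rb"))["img"],cv2.COLOR_RGB2GRAY);g1=cv2.cvtColor(c["img"],cv2.COLOR_RGB2GRAY)
x,y=307,240;up=lambda q:cv2.resize(q,None,fx=8,fy=8,interpolation=cv2.INTER_CUBIC)
for hw in(10,14):
    m=cv2.matchTemplate(up(g1[y-hw-5:y+hw+5,x-hw-5:x+hw+5]),up(g0[y-hw:y+hw,x-hw:x+hw]),cv2.TM_CCOEFF_NORMED);_,v,_,l=cv2.minMaxLoc(m)
    print(v,l[0]/8-5,l[1]/8-5,"lift mm",-(l[1]/8-5)/1.28*5/.85)
E
python3 st.py; python3 chk.py
```

```text
[0.60851033 0.01638631 0.18810105] tip past lip 0.05090366456633061 side 1.6695942015397015e-05 0.17305412724419444 [-7.73024343e-03 -1.72628659e-04 -9.99970106e-01] [-0.76557184  0.68494047  0.88691196  1.74707222 -0.61291494  1.02019719
 -1.04656487] [-13.38626221  -3.04468366   8.0627881 ] 0.035533276903835974
[ 36  35  40  37  37  46  83  92  89  88 108 125 127 129]
0.9782094955444336 0.375 -1.0 lift mm 4.595588235294118
0.9334428906440735 0.25 -1.0 lift mm 4.595588235294118
```

The tip is about 49 mm in and the lift is about 5 mm. Forces are moderate and the grip holds, so I hand in.

```bash
python3 -c "
from h import *
print(job.close_job())"
```

```text
the job is handed in; nothing more can be done
None
```

The middle wedge is in the channel, flat on the bench and still held in the gripper, with the board's front edge lifted about 5 mm by my measurements; the job is handed in, but no verdict came back.

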